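Clear a split hub from the parasol-hub slotting machine

ROBOT

A 7-joint arm with a two-finger parallel gripper is mounted at the origin on the work surface. World frame = base frame: x ahead of the robot, y to its left, z up, the work surface at z = 0. Lengths are in mm, angles in rad, forces in N, time in s.
With the tool pointing down it reaches from about 400 to 900 mm from the base axis. Payload 5.6 kg.
Tool frame: the origin (TCP) lies midway between the tips of the shut fingers; the grasp point (between the pads) lies 19 mm behind it; x points along the fingers, y is the direction in which the jaws open and shut, and the axes are right-handed (so a half turn about x gives the same grasp; the last joint's range is limited). The gripper opens to 92 mm and grips with 3 to 60 N. Pads are 20 mm wide; open, the fingers measure 128 mm over their backs; the gripper's body (75 mm by 189 mm) begins 69 mm behind the grasp point.
Start: joints at [1.223, 0.468, -0.012, 1.603, 0.006, 1.071, -0.056], TCP at [195.025, -620.06, 214.592] pointing down, gripper open.
Joint ranges: [-2.53, 2.53], [-0.31, 2.02], [-1.57, 1.55], [0.28, 2.44], [-1.29, 4.43], [0.15, 1.84], [-2.92, 2.92]. Speed limits (rad/s): [2.57, 2.57, 3.14, 3.14, 3.14, 3.14, 3.14].

INTERFACE

Orientations are given as a rotation vector (axis times angle).
In Python, from cell import robot, grip, kin, viewer gives the robot as it stands. Calls block until the motion is done:
- robot.movep(position, orientation): joint-space move of the TCP to a pose.
- robot.servo_line(position, feed=150, rotation=None): straight line of the TCP; rotation=None keeps the orientation; feed is the mean speed in mm/s.
- robot.goto_joints(angles): joint-space move.
- grip(opening, newtons=None): opening from 0.0 (shut) to 1.0 (fully open); newtons is the grip in N (None keeps the last); returns when the fingers have stopped.
- robot.hold(seconds).
- kin.ik(position, orientation): joint angles nearest the present ones, or None.
- robot.observe(): the state.
- viewer.read_camera(name): name is "side" or "top" or "wrist"; returns the picture (400x640x3 uint8, red, green, blue); there is no depth.
- viewer.camera_info(name): a dict with "camera_matrix" (3x3 intrinsics, pixels), "R" (3x3) and "t" (3): a world point X has camera coordinates R X + t. Camera axes: x right, y down, z forward; pixel columns grow to the right and rows downward; lengths in mm; the calibration is good to about 2 mm. A picture is of the moment at which its call begins: read the wrist's pose just before it. camera_info takes no time and is no camera call; for the wrist camera it gives the pose at the moment of the call.
A pose or a line that the arm cannot do raises robot.IKError and nothing moves.
- robot.job_done(): hands the job in, once; it reports no verdict.
Trained networks look in the newest picture that a camera, given by its name, has taken for a name from the list of things; names that differ only in an ending like _2 or _b are one class to them, and where a whole thing is asked for, a point or a joint stands for the part that bears it (a point fixed in the world has none). Each returns a list of dicts, best first, with "confidence" (0 to 1); they miss things now and then, are a little off and sometimes report something else, mostly with a low value. They report only what shows in the picture. A call takes as long as a camera call. They do not tell look-alikes from the thing itself.
- viewer.silhouettes(name, camera): "mask" (400x640 bool, what is visible of it).
- viewer.pinpoint(name, camera): "at" ([x, y, z] in mm, in the coordinates of the camera as it stood for that picture, good to about 4 mm: a listed point, or the origin of a listed thing).
The state is a dict: "t": time; "joints": joint angles; "joint_velocities": joint speeds; "joint_torque": joint torques, N m; "tcp_pos": TCP position; "tcp_rot": TCP orientation; "contact_force": force on the tool from outside, world axes, zero at the start; "wrist_torque": the same for the moment, N m; "grip_width": opening from 0.0 (shut) to 1.0 (fully open).
Only numpy, scipy, OpenCV 4.12 (cv2) and the standard library are available. Lean on these libraries where they do the work, as an engineer would, in place of code of your own. Each camera call takes 0.05 s, during which the arm holds its last target. There are 200 camera calls.

TASK

A split wooden hub is lying loose in the chamber of the slotting machine. Undo both black quarter-turn knobs on the hood fully, anticlockwise to their end stops, then raise the hood by its bow handle and ease it back onto its stop without letting it bang or fall. Lift the split hub out and put it in the red reject tray, leaving the hood open and the other things on the bench where they are.

Things in the scene. Friction and masses are not known exactly. Their poses are not given: they have to be found in the camera images.
- slotter: Green slotting machine, fixed. Origin: centre of the chamber's underside, on the bench; x from its front to its back, y to its left, z up. Chamber 170 (x) by 300 (y) mm, rim 110 mm high, walls 8 mm, steel deck 45 mm above the bench. Saw blade (to 87 mm high) and holder stand on the deck at y 54 to 118 mm; the rest of the deck is clear. Motor behind, 130 mm high.
- hood (a joint): Hood angle, rad: 0 shut, 1.75 open on its stop (10 degrees past upright, leaning away). Lime frame 12 mm thick, 170 by 300 mm, clear window, about 0.45 kg, hinged on the chamber's back edge, lightly damped: falls shut if let go short of upright, stays open past it. Caught by a knob's tongue until both knobs are turned past about 1.15 rad.
- hood_handle (a point): Middle of the grip bar of the steel bow handle on the hood's front edge: round bar 12 mm thick, 110 mm long, parallel to the hinge, 40 mm in front of the chamber's front wall, with a leg back to the hood at each end. 210 mm from the hinge axis. Its axes turn with the hood; when shut they are the slotter's.
- hood_hinge (a point): On the hinge axis, at its middle, 110 mm above the bench; the axis runs along the slotter's y. 210 mm from the handle bar.
- knob_left (a joint): Turn of the left (+y) knob in rad: 0 shut, 1.571 fully undone at its end stop; grows anticlockwise seen from above; starts near 0. Stiffness: light friction, about 0.04 N m; it stays where it is left. At 0 the wing points along the slotter's x.
- knob_left_grip (a point): On the left knob's axis at grip height, 11 mm below its top, 30 mm above the hood's top face. Black wing 40 mm long, 13 mm thick, 34 mm high on a 34 mm disc. The wing lies along this point's x; z is the turning axis (up while the hood is shut). A white mark on top points along -x: to a red dot when shut (to the robot), a green dot when undone (to the robot's right).
- knob_right (a joint): Turn of the right (-y) knob in rad: 0 shut, 1.571 fully undone; otherwise as the left knob.
- knob_right_grip (a point): On the axis of the right knob, at the height to grip it; as the left knob. The two knobs are 210 mm apart, 85 mm behind the hood's handle bar.
- hub: The split hub: turned light-wood cylinder 38 mm in diameter and 60 mm long with rib slots in one half and dark cracks in the other, 50 g, lying on its side on the chamber's deck. Its x axis runs along the cylinder; origin on its underside at mid length, 19 mm below the axis, as it lies at the start.
- hub_center (a point): Centre of the split hub, on its axis at mid length.
- red_tray: Red plastic reject tray, open, empty, fixed to the bench: 180 (x) by 140 (y) by 45 mm high, walls and floor 5 mm. Origin: centre of its underside. It stands to the left or the right of the machine.
- blue_tray: Blue plastic tray of the same size for finished hubs, on the machine's other side, fixed. Not for the split hub.
- good_hub0: Finished wooden hub, 38 by 60 mm, standing upright in the blue tray. Origin: centre of its underside.
- good_hub1: Finished wooden hub in the blue tray, as good_hub0.
- good_hub2: Finished wooden hub in the blue tray, as good_hub0.
- glue_jar: Glue jar with a yellow cap, 72 mm wide, 85 mm high, on the bench beyond a tray. Origin: centre of its underside.
- varnish_can: Varnish can, 80 mm wide, 110 mm high, on the bench beyond a tray. Origin: centre of its underside.
- screwdriver: Red-handled screwdriver, 200 mm long, 26 mm thick, lying on the bench in front of the machine. Origin: mid length, on its underside.
- parasol_purple: Furled purple paper parasol, 190 mm long, 50 mm thick, lying on the bench at the left.
- parasol_white: Furled white paper parasol, 190 mm long, 50 mm thick, lying on the bench at the right.
Not all that is in view belongs to the job. Of the things that look like the red_tray, take the one that is farthest from the robot's base at the start.

How it is judged (in metres and radians):
On the way, in this order (a step that is already met when the one before it is completed fails the run):
1. both knobs are undone to their end stops (within 0.12 rad) with the hood still shut (value of joint each of knob_left, knob_right above 1.45 rad and value of joint hood below 0.1 rad), for 0.1 s.
2. the hood lies open on its stop, at rest, with the robot off it and the hub still in the machine (value of joint hood above 1.7 rad and velocity of joint hood below 0.05 rad/s and horizontal distance between hub_center and slotter below 0.16 m and contact force between each of the arm, the fingers and slotter below 0.5 N), for 0.2 s.
At the end, for the whole second after the job is handed in: Both knobs stand at their undone end stops (above 1.40 rad), the hood lies still on its stop (above 1.70 rad), and the split hub lies at rest inside the red tray (its centre within the walls and below 45 mm above the tray's underside) (value of joint each of knob_left, knob_right above 1.4 rad and value of joint hood above 1.7 rad and velocity of joint hood between -0.05 and 0.05 rad/s and x of hub_center in the frame of red_tray between -0.085 and 0.085 m and y of hub_center in the frame of red_tray between -0.065 and 0.065 m and z of hub_center in the frame of red_tray below 0.045 m and linear speed of hub below 0.03 m/s); the robot touches nothing.
It fails at once if the hood bangs onto its stop (faster than 1.2 rad/s near it) (value of joint hood above 1.65 rad and velocity of joint hood above 1.2 rad/s).
It fails at once if the hood falls towards shut (faster than 2 rad/s) (velocity of joint hood below -2 rad/s).
It fails at once if a finished hub, the jar, the can, the screwdriver or a parasol is moved by more than 30 mm (distance of any of good_hub0, good_hub1, good_hub2, glue_jar, varnish_can, screwdriver, parasol_purple, parasol_white from where it was at the start of the episode above 0.03 m).
It also fails if it takes over 72 s, if anything falls off the work surface, if the arm or the gripper's body presses on something with over 40 N, if the wrist force passes 120 N, or if a joint passes its speed limit or range.

## Working session

There is one attempt and no reset: what is moved stays moved. The work goes in short steps, each a Python script; the robot and the scene stay as the last script left them, time stands still between calls to the robot, and variables do not carry over. Pictures are saved under pics/ and viewed, about 8 in all and at most 12, crops included, and the job is handed in when it is done.

```bash
ls; mkdir -p pics; cat > h.py <<'E'
import numpy as np, cv2
from scipy.spatial.transform import Rotation as Ro
from cell import robot, grip, kin, viewer
def snap(c,fn=None):
    im=viewer.read_camera(c)
    if fn: cv2.imwrite('pics/'+fn,im[:,:,::-1])
    return im
def toworld(p,ci): return np.array(ci['R']).T@(np.array(p)-np.array(ci['t']).ravel())
def pins(cam,names,ci=None):
    ci=ci or viewer.camera_info(cam); out={}
    for n in names:
        r=viewer.pinpoint(n,cam); out[n]=[(round(d['confidence'],2),toworld(d['at'],ci).round(0)) for d in r]
        print(cam,n,[(c,p.tolist()) for c,p in out[n][:4]])
    return out
E
python3 - <<'E'
from h import *
o=robot.observe(); print(o['t'],o['tcp_pos'],o['tcp_rot'],o['contact_force'])
a=snap('top','top0.png'); pins('top',['slotter','hood_handle','hood_hinge','knob_left_grip','knob_right_grip','hub_center','red_tray','blue_tray','glue_jar','varnish_can','screwdriver','parasol_purple','parasol_white'])
b=snap('side','side0.png'); pins('side',['slotter','hood_handle','hood_hinge','knob_left_grip','knob_right_grip','hub_center','red_tray'])
cv2.imwrite('pics/c0.png',cv2.resize(np.vstack([a,b])[:,:,::-1],(480,600)))
print(robot.observe()['t'])
E
```

```text
pics
0.0 [ 194.82569649 -619.50804716  213.64845726] [ 2.0575833   0.31781985 -2.05841128] [-0.515031   -0.24108108  0.69970392]
top slotter [(0.66, [590.0, -19.0, -0.0])]
top hood_handle [(0.96, [466.0, 4.0, 111.0]), (0.22, [538.0, 389.0, 1.0])]
top hood_hinge [(0.63, [674.0, -27.0, 111.0])]
top knob_left_grip [(0.6, [591.0, -15.0, -0.0]), (0.38, [556.0, 94.0, 150.0])]
top knob_right_grip [(0.51, [529.0, -110.0, 150.0])]
top hub_center [(0.53, [531.0, 525.0, 4.0]), (0.33, [590.0, -16.0, -0.0])]
top red_tray [(0.95, [447.0, -356.0, 0.0]), (0.82, [340.0, 125.0, -3.0]), (0.62, [205.0, -368.0, -3.0])]
top blue_tray [(0.61, [485.0, 368.0, -8.0]), (0.54, [560.0, 97.0, 154.0])]
top glue_jar [(0.61, [524.0, 332.0, 6.0]), (0.59, [665.0, 327.0, 2.0])]
top varnish_can [(0.66, [686.0, -361.0, -7.0])]
top screwdriver [(0.69, [553.0, 96.0, 150.0]), (0.6, [392.0, -139.0, -6.0])]
top parasol_purple [(0.72, [532.0, 528.0, 5.0])]
top parasol_white [(0.76, [487.0, -519.0, -1.0])]
side slotter [(0.78, [598.0, -17.0, -4.0]), (0.2, [559.0, 94.0, 152.0])]
side hood_handle [(0.73, [470.0, 2.0, 120.0])]
side hood_hinge [(0.91, [679.0, -23.0, 108.0])]
side knob_left_grip [(0.45, [559.0, 95.0, 151.0])]
side knob_right_grip [(0.64, [533.0, -111.0, 152.0])]
side hub_center []
side red_tray [(0.98, [208.0, -366.0, -5.0]), (0.62, [449.0, -352.0, 4.0]), (0.59, [340.0, 132.0, 3.0])]
1.1
```

View pics/top0.png

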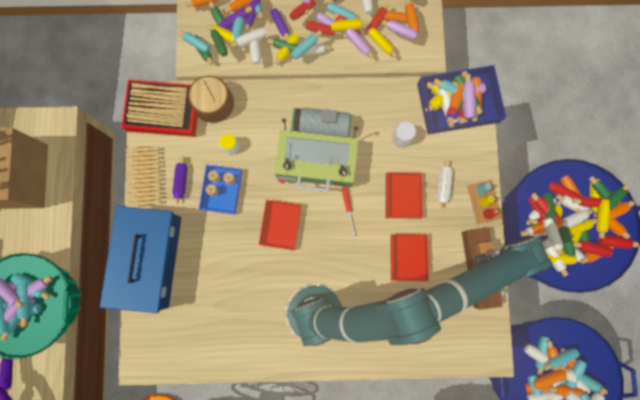

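View pics/side0.png

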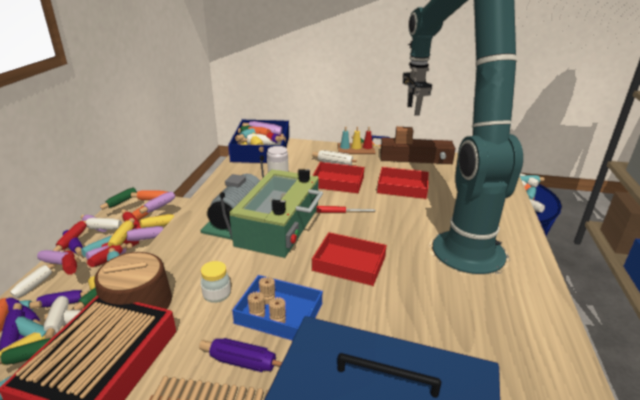

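The top picture shows the slotter around (317,155), its handle at the front, and three red trays at (405,195), (280,225) and (410,257). The side view agrees. The farthest red tray from the base is the one at about (447,-356), to the right of the machine. Next is a close look with the wrist camera.

```bash
cat >> h.py <<'E'
def down(yaw):  # tool x down, tool y (jaw axis) at yaw from world y
    x=np.array([0,0,-1.]); y=np.array([-np.sin(yaw),np.cos(yaw),0]); 
    return Ro.from_matrix(np.c_[x,y,np.cross(x,y)]).as_rotvec()
E
python3 - <<'E'
from h import *
q=np.array(robot.observe()['joints'])
for w in (-.129,-.129+np.pi,-.129-np.pi/2,-.129+np.pi/2):
    for p in ([545,-8,330],[545,-8,141],[470,3,95],[715,-28,300]): print(round(w,2),p,np.round(kin.ik(p,down(w)),2) if kin.ik(p,down(w)) is not None else None)
robot.servo_line([195,-560,330],feed=200)
q=kin.ik([470,-5,390],down(-.129)); 
robot.movep([470,-5,390],down(-.129))
ci=viewer.camera_info('wrist'); print('cam',(-np.array(ci['R']).T@np.array(ci['t']).ravel()).round(0))
snap('wrist','w0.png'); pins('wrist',['hood_handle','hood_hinge','knob_left_grip','knob_right_grip','hub_center','slotter'],ci)
o=robot.observe();print(o['t'],o['tcp_pos'],np.round(o['joints'],2))
E
```

```text
-0.13 [545, -8, 330] [ 0.69  0.32 -0.91  1.68  0.27  1.27  1.16]
-0.13 [545, -8, 141] [ 0.56  0.52 -0.78  1.89  0.45  0.92  1.01]
-0.13 [470, 3, 95] [ 0.62  0.51 -0.85  2.09  0.54  0.78  0.88]
-0.13 [715, -28, 300] [ 0.45  0.65 -0.78  1.28  0.45  1.38  1.14]
3.01 [545, -8, 330] [ 0.42  0.24 -0.55  1.69  0.13  1.25 -1.87]
3.01 [545, -8, 141] [ 0.29  0.42 -0.41  1.9   0.22  0.86 -1.94]
3.01 [470, 3, 95] [ 0.32  0.39 -0.47  2.1   0.27  0.7  -2.03]
3.01 [715, -28, 300] [ 0.21  0.55 -0.34  1.3   0.18  1.32 -1.83]
-1.7 [545, -8, 330] [ 0.52  0.27 -0.68  1.68  0.18  1.25 -0.33]
-1.7 [545, -8, 141] [ 0.44  0.47 -0.61  1.89  0.34  0.89 -0.47]
-1.7 [470, 3, 95] [ 0.46  0.43 -0.64  2.1   0.39  0.73 -0.56]
-1.7 [715, -28, 300] [ 0.39  0.62 -0.66  1.29  0.37  1.36 -0.38]
1.44 [545, -8, 330] [ 0.9   0.51 -1.3   1.67  0.5   1.36  2.54]
1.44 [545, -8, 141] [ 0.86  0.85 -1.32  1.87  0.9   1.19  2.23]
1.44 [470, 3, 95] [ 0.91  0.83 -1.32  2.07  0.96  1.07  2.1 ]
1.44 [715, -28, 300] [ 0.65  0.9  -1.33  1.27  0.86  1.58  2.47]
cam [403.   3. 559.]
wrist hood_handle [(0.86, [466.0, -2.0, 114.0])]
wrist hood_hinge [(0.37, [532.0, 527.0, 0.0])]
wrist knob_left_grip [(0.74, [555.0, 94.0, 149.0])]
wrist knob_right_grip [(0.73, [529.0, -111.0, 150.0]), (0.29, [451.0, -354.0, -2.0])]
wrist hub_center []
wrist slotter [(0.94, [592.0, -18.0, -1.0])]
4.475 [470.00933032  -5.20578516 389.95411718] [ 0.72  0.08 -0.81  1.74  0.06  1.35  1.34]
```

View pics/w0.png

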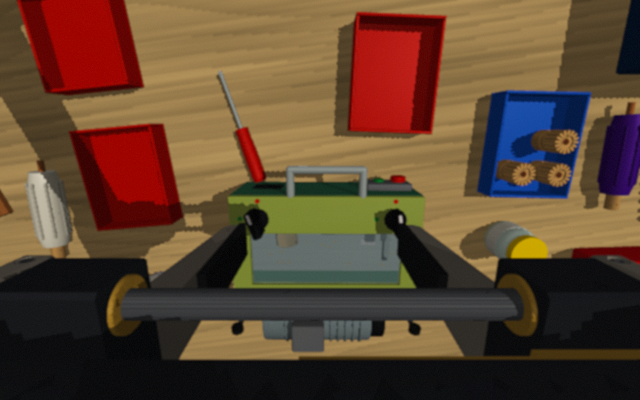

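The wrist picture shows the knobs at (256,222) and (397,220), with marks pointing at the red dots, and the handle at (327,180). The hub shows through the window at about (287,238). Knob mid x reads 544, but the handle and the slotter imply about 552. I'll check from above the left knob.

```bash
python3 - <<'E'
from h import *
robot.movep([548,94,250],down(3.015))
ci=viewer.camera_info('wrist'); 
a=snap('wrist','w1.png'); pins('wrist',['knob_left_grip','hood_handle','knob_right_grip','hub_center'],ci)
q=list(robot.observe()['joints']); p0=robot.observe()['tcp_pos']
q[6]+=.5; robot.goto_joints(q); o=robot.observe(); print(p0,o['tcp_pos'],np.round(o['joints'],2))
ci=viewer.camera_info('wrist'); 
a=snap('wrist'); pins('wrist',['knob_left_grip','knob_right_grip','hood_handle'],ci)
for X in ([548,94,161],[556,94,161]):
    pass
q[6]-=.5; robot.goto_joints(q); print(robot.observe()['t'])
E
```

```text
wrist knob_left_grip [(0.76, [554.0, 96.0, 150.0]), (0.65, [532.0, 527.0, -1.0])]
wrist hood_handle []
wrist knob_right_grip [(0.58, [530.0, -114.0, 153.0])]
wrist hub_center [(0.55, [480.0, 396.0, 6.0])]
[548.01139277  93.90831185 250.0632678 ] [548.01316887  93.86349968 250.05283343] [ 0.17  0.32 -0.49  1.77  0.17  1.09 -1.58]
wrist knob_left_grip [(0.7, [555.0, 95.0, 151.0])]
wrist knob_right_grip []
wrist hood_handle [(0.61, [469.0, -1.0, 115.0])]
8.8917
```

View pics/w1.png

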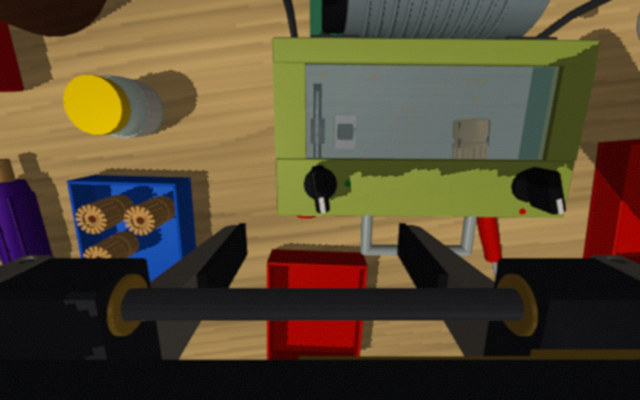

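```bash
python3 - <<'E'
from h import *
from scipy.optimize import least_squares
ci=viewer.camera_info('wrist');K=np.array(ci['camera_matrix']);R=np.array(ci['R']);t=np.array(ci['t']).ravel()
def pr(X): c=K@(R@np.array(X,float)+t); return (c[:2]/c[2]).round(0)
ex=np.array([np.cos(.127),-np.sin(.127),0]);ey=np.array([-ex[1],ex[0],0])
for nm,c in (('A',[555,95,161]),('B',[563,94,161])):
    c=np.array(c); print(nm,'top c',pr(c),'ends',pr(c-20*ex),pr(c+20*ex),'base',pr(c-[0,0,39]))
for h in ([467,1.5,114],[459,2.5,114],[463,2,110]): h=np.array(h);print('bar',pr(h),pr(h-55*ey),pr(h+55*ey))
for x in (590,598): s=np.array([x,-18,110]);print('hood corners',[pr(s+a*ex+b*ey+[0,0,12]) for a in(-85,85) for b in(-150,150)])
im=cv2.imread('pics/w1.png');cv2.imwrite('pics/w1c.png',cv2.resize(im[150:270,250:600],None,fx=2.2,fy=2.2))
E
```

```text
A top c [320. 194.] ends [320. 216.] [320. 172.] base [320. 186.]
B top c [320. 186.] ends [320. 207.] [320. 163.] base [320. 178.]
bar [414. 251.] [464. 251.] [365. 251.]
bar [414. 258.] [463. 258.] [364. 258.]
bar [413. 253.] [462. 253.] [364. 253.]
hood corners [array([567., 220.]), array([280., 219.]), array([604.,  42.]), array([274.,  41.])]
hood corners [array([567., 213.]), array([279., 212.]), array([605.,  32.]), array([272.,  31.])]
```

View pics/w1c.png

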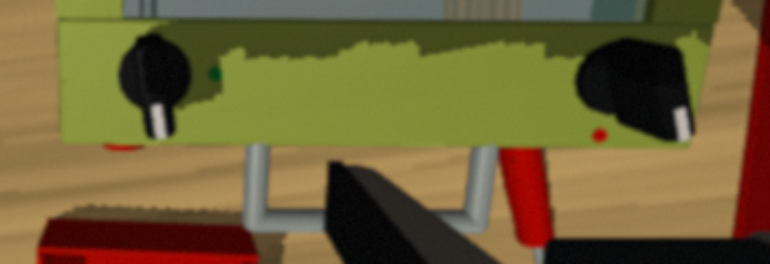

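The left knob is at about (557,95,150), the bar at about (468,1.5,114) and hood rows fit slotter x of about 594. I'll grip the left knob gently and turn it in steps, giving way to the measured side force.

```bash
cat >> h.py <<'E'
def knob(x,y,w0=3.015,total=1.62,n=6):
    robot.movep([x,y,240],down(w0)); grip(0.55); robot.hold(.1)
    robot.servo_line([x,y,134],feed=120)
    f0=np.array(robot.observe()['contact_force']); grip(0,15)
    p=np.array([x,y,134.]); o=robot.observe(); print('gripped',o['grip_width'],(np.array(o['contact_force'])-f0).round(1))
    for i in range(1,n+1):
        robot.goto_joints(kin.ik(p,down(w0+total*i/n)))
        o=robot.observe(); f=np.array(o['contact_force'])-f0
        p[:2]+=np.clip(.1*f[:2],-2.,2.)
        print(i,f.round(1),np.round(o['wrist_torque'],2),p.round(1),round(o['t'],2))
    robot.hold(.2); print(robot.observe()['contact_force']-f0)
    grip(0.55); robot.servo_line([p[0],p[1],240],feed=200)
E
python3 - <<'E'
from h import *
knob(557,95)
ci=viewer.camera_info('wrist'); snap('wrist','w2.png'); pins('wrist',['knob_left_grip','knob_right_grip'],ci); print(robot.observe()['t'])
E
```

```text
gripped 0.13877888160338536 [0.9 0.3 1.8]
1 [ 0.2 -1.4  3.5] [-0.37  0.19  0.06] [557.   94.9 134. ] 12.02
2 [-0.7 -1.9  3.7] [-0.56  0.11  0.05] [556.9  94.7 134. ] 12.36
3 [ 1.2 -2.3  3.9] [-0.82 -0.08  0.05] [557.1  94.4 134. ] 12.7
4 [ 1.  -3.   3.9] [-0.88 -0.08  0.07] [557.2  94.1 134. ] 13.04
5 [ 1.6 -2.7  4. ] [-0.92 -0.36 -0.02] [557.3  93.9 134. ] 13.38
6 [ 3.  -0.7  3.3] [-0.61 -0.56 -0.3 ] [557.6  93.8 134. ] 13.71
[ 4.02324087 -1.06495342  1.56631647]
wrist knob_left_grip [(0.71, [555.0, 96.0, 148.0])]
wrist knob_right_grip []
15.4333
```

View pics/w2.png

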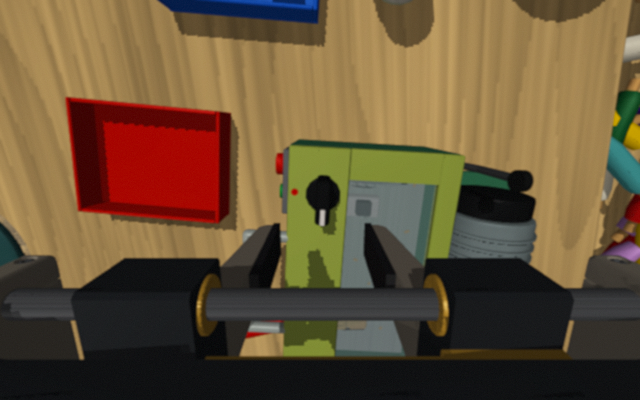

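The left knob's mark at (323,215) now points to the robot's right, and the moment at the last step shows it reached the end stop. Right knob next.

```bash
python3 - <<'E'
from h import *
knob(531.5,-111.5)
ci=viewer.camera_info('wrist'); snap('wrist','w3.png'); pins('wrist',['knob_right_grip'],ci)
# over the handle, jaws along slotter x
w=-.127-np.pi/2
robot.movep([500,0,300],down(w)); grip(.45)
ci=viewer.camera_info('wrist'); snap('wrist','w4.png'); pins('wrist',['hood_handle','hub_center','knob_left_grip','knob_right_grip'],ci)
a=cv2.imread('pics/w3.png');b=cv2.imread('pics/w4.png'); cv2.imwrite('pics/c34.png',cv2.resize(np.vstack([a,b]),(480,600)))
o=robot.observe();print(o['t'],o['joints'])
E
```

```text
gripped 0.14321609453160622 [-2.3 -5.5  3.3]
1 [-2.5 -3.5  4.1] [-0.87  0.81  0.04] [ 531.2 -111.9  134. ] 18.78
2 [-2.9 -4.8  5.2] [-0.82  0.83  0.07] [ 531.  -112.3  134. ] 19.12
3 [-3.5 -4.4  4.6] [-0.73  0.94  0.03] [ 530.6 -112.8  134. ] 19.47
4 [-4.7 -2.5  4.3] [-0.59  1.01  0.  ] [ 530.1 -113.   134. ] 19.81
5 [-3.6 -2.6  4. ] [-0.35  0.82  0.02] [ 529.8 -113.3  134. ] 20.14
6 [-0.9  0.2  3.8] [ 0.15  0.56 -0.37] [ 529.7 -113.3  134. ] 20.48
[-1.86551118  1.06901861  3.75804003]
wrist knob_right_grip [(0.66, [528.0, -112.0, 152.0])]
wrist hood_handle [(0.87, [466.0, 1.0, 115.0])]
wrist hub_center []
wrist knob_left_grip []
wrist knob_right_grip [(0.89, [532.0, -111.0, 153.0])]
23.3333 [ 0.82098441  0.29038626 -1.04576472  1.81193153  0.26954365  1.19378776
 -0.43457989]
```

View pics/c34.png

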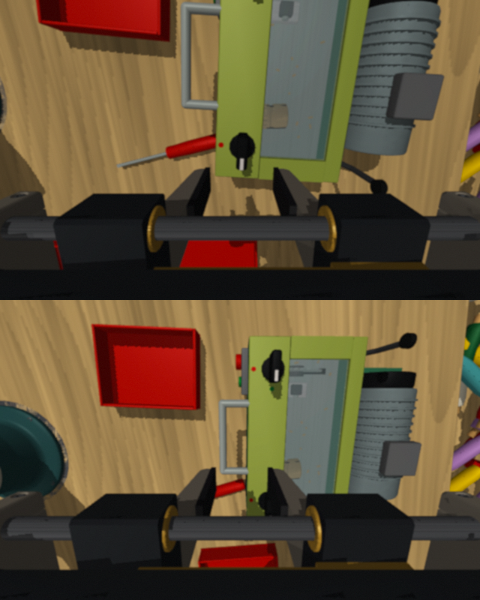

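Both marks point to the robot's right: (240,163) in the upper picture and (277,378) in the lower one. The bar is clear to grasp. I'll grip it with the tool pointing down and follow the hinge arc.

```bash
cat > lift.py <<'E'
from h import *
yaw=-.130; ex=np.array([np.cos(yaw),np.sin(yaw),0]); w=yaw-np.pi/2
bar=np.array([467,1.5,115.]); hinge=bar+210*ex; hinge[2]=110; phi0=np.arctan2(5,210)
P=lambda a,dr=0: hinge+(210+dr)*(-ex*np.cos(a+phi0)+np.array([0,0,np.sin(a+phi0)]))-[0,0,19]
assert all(kin.ik(P(a),down(w)) is not None for a in np.linspace(0,1.8,8))
grip(.28); robot.movep(P(0)+[0,0,110],down(w)); robot.servo_line(P(0),feed=100)
f0=np.array(robot.observe()['contact_force'])
g=grip(0,14); o=robot.observe(); print('grip',o['grip_width'],(np.array(o['contact_force'])-f0).round(1))
if not .09<o['grip_width']<.2: raise SystemExit
def step(a,feed):
    robot.servo_line(P(a),feed=feed); o=robot.observe(); f=np.array(o['contact_force'])-f0
    print(round(a,2),f.round(1),round(o['grip_width'],3),round(o['t'],2)); return f
for a in np.arange(.14,1.66,.15):
    f=step(a,75)
    if np.linalg.norm(f)>35: print('STOP'); raise SystemExit
for a in (1.65,1.70,1.73,1.75,1.77,1.79):
    f=step(a,30)
    if f@ex<-10: break
ci=viewer.camera_info('top'); snap('top','top5.png'); snap('side','side5.png'); 
E
python3 lift.py
```

```text
grip 0.126440592777678 [ 5.6 -0.5 -3.8]
0.14 [ 7.5 -0.5 -4.7] 0.126 26.39
0.29 [ 9.6 -1.2 -7.2] 0.123 26.96
0.44 [ 13.   -0.7 -10.6] 0.122 27.52
0.59 [ 16.5   0.1 -16.2] 0.126 28.09
0.74 [ 16.    0.9 -18.8] 0.127 28.66
0.89 [ 11.3   0.6 -18.2] 0.124 29.23
1.04 [  6.5   0.2 -14. ] 0.127 29.79
1.19 [  2.8  -2.1 -11.1] 0.125 30.36
1.34 [-0.6 -3.6 -2.6] 0.129 30.93
1.49 [-1.8 -5.2  2.5] 0.119 31.49
1.64 [ 0.2 -6.5  1.1] 0.122 32.06
1.65 [ 0.4 -5.8  0.8] 0.122 32.31
1.7 [ 0.2 -5.3  0.9] 0.127 32.81
1.73 [-0.4 -5.4  0.1] 0.124 33.17
1.75 [ 0.3 -5.6 -0.4] 0.121 33.46
1.77 [-2.  -5.3  1.7] 0.123 33.75
1.79 [-17.4  -6.1  10.4] 0.124 34.04
```

It is on the stop, with -17 N at the end. I'll release, lift off and look for the hub.

```bash
python3 - <<'E'
from h import *
yaw=-.13; ex=np.array([np.cos(yaw),np.sin(yaw),0])
grip(.3); p=np.array(robot.observe()['tcp_pos']); robot.servo_line(p+[0,0,60],feed=150)
robot.movep([520,-30,330],down(yaw-np.pi/2)); grip(.9)
ci=viewer.camera_info('wrist'); snap('wrist','w6.png'); pins('wrist',['hub_center','hub','slotter','hood_handle'],ci)
R=np.array(ci['R']);t=np.array(ci['t']).ravel();K=np.array(ci['camera_matrix'])
for c in ('top','side'):
    snap(c,c+'6.png'); pins(c,['hub_center','hood_handle'])
print(ci['camera_matrix'],ci['R'],ci['t'],robot.observe()['t'])
a=cv2.imread('pics/w6.png');b=cv2.imread('pics/side6.png'); cv2.imwrite('pics/c6.png',np.vstack([a,b[100:300]]))
E
```

```text
wrist hub_center [(0.81, [567.0, -84.0, 67.0])]
wrist hub [(0.93, [573.0, -85.0, 42.0])]
wrist slotter [(0.74, [718.0, -38.0, 312.0])]
wrist hood_handle [(0.65, [717.0, -35.0, 312.0])]
top hub_center []
top hood_handle [(0.95, [720.0, -31.0, 311.0])]
side hub_center [(0.45, [571.0, -89.0, 62.0])]
side hood_handle [(0.69, [448.0, -354.0, 3.0]), (0.61, [725.0, -37.0, 320.0])]
[[298.30163554   0.         321.91232785]
 [  0.         298.30163554 198.26468924]
 [  0.           0.           1.        ]] [[ 9.91498210e-01 -1.30120164e-01 -2.06072155e-04]
 [-1.26220134e-01 -9.62162929e-01  2.41476656e-01]
 [-3.16192572e-02 -2.39397662e-01 -9.70406607e-01]] [-519.42680027  -18.03544018  510.30917585] 37.4333
```

View pics/c6.png

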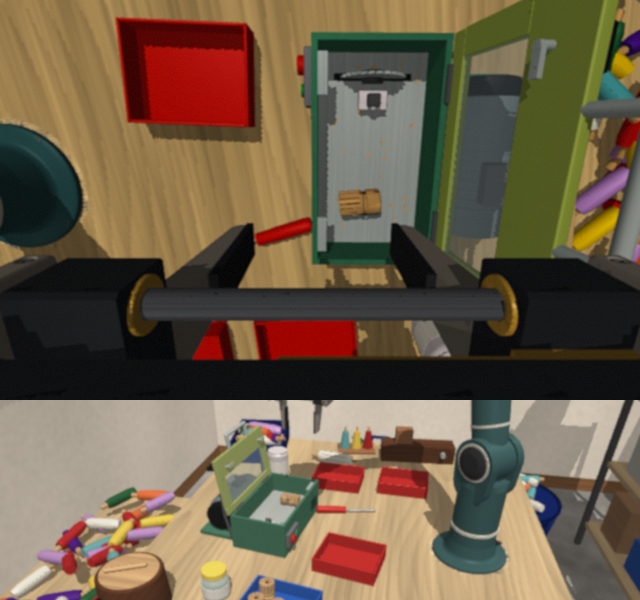

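The hood is lying open. The hub shows at (361,203), with its axis nearly along the slotter's x. I'll get its axis from the silhouette.

```bash
python3 - <<'E'
from h import *
snap('wrist'); ci=viewer.camera_info('wrist'); R=np.array(ci['R']);t=np.array(ci['t']).ravel();K=np.array(ci['camera_matrix'])
m=viewer.silhouettes('hub','wrist')[0]; print(m['confidence'],m['mask'].sum())
pts=np.argwhere(m['mask'])[:,::-1].astype(np.float32)
def bp(u,z):
    d=R.T@np.linalg.inv(K)@np.array([u[0],u[1],1.]); c=-R.T@t; return c+d*(z-c[2])/d[2]
W=np.array([bp(u,64)[:2] for u in pts],np.float32)
(c,s,a)=cv2.minAreaRect(W); b=cv2.boxPoints((c,s,a)); e=[b[1]-b[0],b[2]-b[1]]; e=max(e,key=np.linalg.norm)
ang=np.arctan2(e[1],e[0]); ang=(ang+np.pi/2)%np.pi-np.pi/2
print('rect',c,s,'axis yaw',ang)
# tray check
for z in [0]: 
    r=viewer.silhouettes('red_tray','wrist'); print(len(r))
for p in ([568,-86,50],[568,-86,200],[447,-355,230],[447,-355,60]):
    q=kin.ik(p,down(ang)); print(p,None if q is None else np.round(q,2))
snap('top'); pins('top',['red_tray'])
E
```

```text
0.7 1045
rect (569.1687622070312, -83.7138900756836) (39.63705825805664, 64.04984283447266) axis yaw -0.060632944
3
[568, -86, 50] [ 0.83  0.87 -1.05  1.85  0.91  0.99  0.89]
[568, -86, 200] [ 0.94  0.71 -1.23  1.75  0.72  1.21  1.02]
[447, -355, 230] [ 1.47  0.65 -1.23  1.73  0.65  1.23  1.58]
[447, -355, 60] [ 1.35  0.84 -1.04  1.86  0.88  0.98  1.43]
top red_tray [(0.6, [199.0, -369.0, -1.0])]
```

```bash
python3 - <<'E'
from h import *
w=-.06
robot.movep([568,-84.5,260],down(w)); grip(.68)
robot.servo_line([568,-84.5,110],feed=150); robot.servo_line([568,-84.5,50],feed=70)
o=robot.observe(); print('at',o['contact_force'])
grip(0,15); o=robot.observe(); print('width',o['grip_width']*92,o['contact_force'])
robot.servo_line([568,-84.5,260],feed=150)
o=robot.observe(); print('width',o['grip_width']*92,o['contact_force'],o['t'])
robot.movep([448,-355,240],down(w))
ci=viewer.camera_info('wrist'); snap('wrist','w7.png'); pins('wrist',['red_tray','hub_center'],ci); print(robot.observe()['t'])
E
```

```text
at [ 0.09212468  0.23615459 -0.37548199]
width 37.275751471644654 [ 0.50386553 -0.38259531  1.67474735]
width 37.774378723197394 [-0.12961861  0.07137502  0.07185812] 43.6667
wrist red_tray []
wrist hub_center [(0.57, [448.0, -353.0, 255.0])]
44.9583
```

View pics/w7.png

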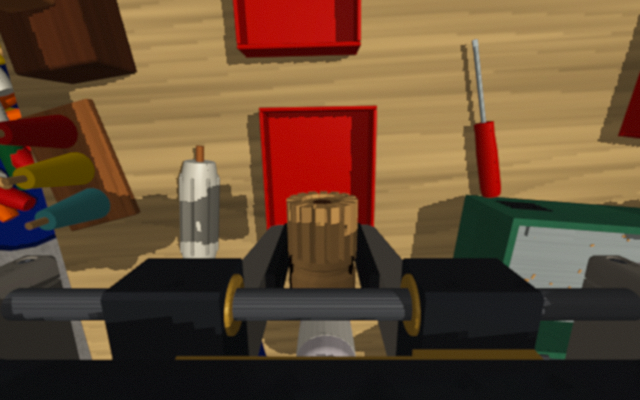

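The hub is held at (322,230), right over the tray at (318,165). I'll lower and release it.

```bash
python3 - <<'E'
from h import *
robot.servo_line([448,-355,60],feed=150); robot.servo_line([448,-355,14],feed=60)
print(robot.observe()['contact_force']); grip(.62); robot.hold(.3)
robot.servo_line([448,-355,260],feed=150)
robot.movep([330,-355,330],down(-.06)); robot.hold(.3)
ci=viewer.camera_info('wrist'); snap('wrist','w8.png'); pins('wrist',['hub_center','red_tray','screwdriver','hood_handle','knob_left_grip','knob_right_grip','parasol_white','varnish_can'],ci)
snap('side','side8.png'); pins('side',['hood_handle','hub_center'])
a=cv2.imread('pics/w8.png');b=cv2.imread('pics/side8.png'); cv2.imwrite('pics/c8.png',np.vstack([a[:300],b[100:380]]))
print(robot.observe()['t'])
E
```

```text
[ 0.28425909  0.77412263 -0.47332505]
wrist hub_center [(0.81, [449.0, -356.0, 30.0])]
wrist red_tray [(0.74, [344.0, 128.0, 1.0]), (0.73, [207.0, -367.0, -1.0])]
wrist screwdriver [(0.6, [389.0, -141.0, -6.0]), (0.51, [452.0, -355.0, 2.0])]
wrist hood_handle [(0.26, [447.0, -357.0, -2.0])]
wrist knob_left_grip []
wrist knob_right_grip [(0.61, [389.0, -138.0, -5.0])]
wrist parasol_white [(0.67, [488.0, -523.0, -1.0])]
wrist varnish_can [(0.79, [686.0, -359.0, 2.0])]
side hood_handle [(0.94, [722.0, -32.0, 319.0]), (0.22, [537.0, 384.0, 5.0])]
side hub_center [(0.58, [449.0, -361.0, 24.0])]
51.3
```

View pics/c8.png

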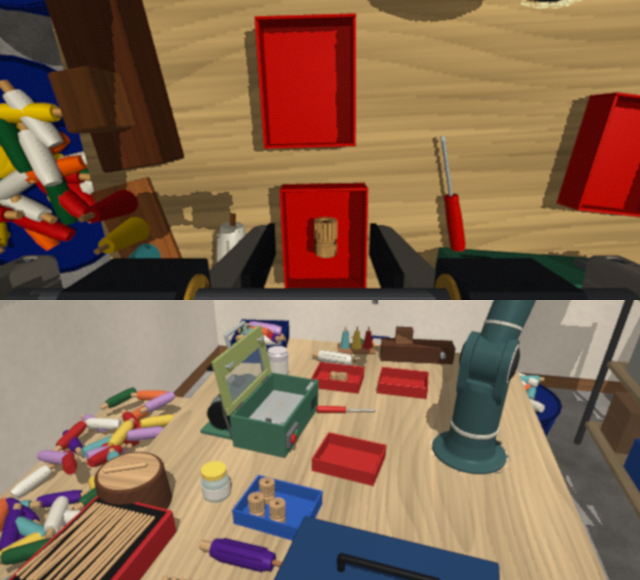

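The hub lies in the middle of the far red tray: (325,237) in the wrist view and (340,375) in the side view. The hood is open and the other things are where they were. I'm handing in.

```bash
python3 -c "
from h import *
robot.job_done(); print(robot.observe()['t'])"
```

```text
the job is handed in; nothing more can be done
the job is handed in; nothing more can be done
```

I undid both knobs to their end stops, raised the hood by its bow handle onto its stop, put the split hub in the red tray and handed the job in. The robot's clock read about 51 s of the 72 s allowed.

**What I did**
- **Knobs:** each was turned until the moment about its axis reversed at the end stop, with side forces of about 5 N or less.
- **Hood:** I eased it along the hinge arc, with at most about 25 N during the lift, until it met the stop (about 17 N back on the tool). Then I released it and moved clear.
- **Hub:** it was gripped at about 37 mm wide and set down in the red tray farthest from the base, at about (447, -355).

**Last checks**
- **Hub:** two views put its centre at (449, -356, 30) and (449, -361, 24), well inside the tray.
- **Hood:** the handle read (722, -32, 319), so it lies open on its stop.
- **Knobs:** both white marks pointed to the robot's right after turning. I did not confirm them again at the end, because the networks found neither knob in the last picture.
- **Other things:** the varnish can, white parasol and screwdriver measured within about 5 mm of their starting places. I checked the rest only by eye in the side view.

**Disagreements**
- The bar-to-knob distance measured about 77 mm, against 85 mm in the text. Both grasps still worked.
- The last wrist-camera search did not list the target tray and mislabelled it, though the tray is plain in the pictures.

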